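# Fit the daylight filter in the light source and lock it with the bayonet catch

### The job

Lay the blue filter flat in the well of the light source's open filter drawer, let go of it, and push the drawer fully home. Then lock the drawer with the bayonet catch: push its orange cup down against the spring, keep it down while you swing the lever a quarter turn clockwise (seen from above) to its stop over the drawer front, and let it spring up into its seat. Leave the other filters, the stain jar and the slide box where they are.

Things in the scene. Friction and masses are not known exactly. Their poses are not given: they have to be found in the camera images.
- light_source: White fixed box, 180 mm deep (x), 160 mm wide (y), 90 mm high, on the bench, with the bayonet catch on its top and the filter drawer in its front. Origin: on the bench under the catch's turning axis, which is vertical. Its own +x points to its back; the front face lies 80 mm to -x of the origin, the back 100 mm to +x; the sides are at y = +-80 mm. The drawer slides out to -x.
- filter_drawer (a joint): Slide of the filter drawer, m: 0 = fully home (stop), 0.088 = fully out; it starts well open and stays where it is left (about 1.5 N of friction). Only with the drawer home can the catch be pushed down far enough to turn.
- well (a point): Centre of the floor of the drawer's square well, where the filter's origin comes to lie; axes as the light source's. The well is 58 by 58 mm inside, walls 8 mm high, floor 26 mm above the bench. The drawer's front plate is 34 mm to -x; with the drawer fully out the box's front face is 54 mm to +x. The opening is 64 mm high. Fingers have most room with the tab towards the box, gripped across y.
- drawer_front (a point): Middle of the top edge of the outer face of the drawer's black front plate (88 mm wide, from 8 to 52 mm above the bench), which looks to the light source's -x; push here, towards +x, to close the drawer.
- catch_press (a joint): How far the catch is pushed down, m: 0 = up (unlocked), 0.012 = bottom stop. Spring: about 4 N at the top, 11 N at the bottom. It must be down at least 0.009 for its two brass lugs to pass under the steel collar while turning; after the full turn it springs up to about 0.005 and is then seated and held.
- catch_turn (a joint): Turn of the catch, rad: 0 = unlocked, lever to the light source's right (its -y, red dot); grows clockwise seen from above to the stop at 1.57, lever to its front (-x, green dot). It must be past 1.46 before the lugs can rise into their seat; then it cannot turn back.
- catch_cup (a point): Centre of the inner floor of the round orange cup at the end of the catch's lever, 55 mm from the catch's axis; 150 mm above the bench when the catch is up; it moves with the catch. The cup is 50 mm across outside, 42 mm inside; its wall rises 12 mm above this floor. Shut fingertips can push down on the floor and carry the cup round.
- filter_blue: Black ring frame with blue glass, 50 mm across, 7 mm thick, about 40 g, with an upright blue tab to hold it by. Origin: centre of the underside, z up. The tab stands on the rim, its middle 20 mm from the centre along the filter's +x; it is 10 mm (x) by 12 mm (y) and its top is 29 mm above the underside. Starts flat in a tray cell.
- filter_green: Black ring frame with green glass, 50 mm across, 7 mm thick, about 40 g, with an upright green tab to hold it by. Origin: centre of the underside, z up. The tab stands on the rim, its middle 20 mm from the centre along the filter's +x; it is 10 mm (x) by 12 mm (y) and its top is 29 mm above the underside. Starts flat in a tray cell.
- filter_amber: Black ring frame with amber glass, 50 mm across, 7 mm thick, about 40 g, with an upright amber tab to hold it by. Origin: centre of the underside, z up. The tab stands on the rim, its middle 20 mm from the centre along the filter's +x; it is 10 mm (x) by 12 mm (y) and its top is 29 mm above the underside. Starts flat in a tray cell.
- filter_tray: Fixed grey tray, 194 mm (x) by 70 mm (y), with three square 58 mm cells in a row along x at 62 mm pitch; cell floors 4 mm and walls 9 mm above the bench. Origin: centre of the underside.
- stain_jar: Closed amber glass jar, 50 mm across, 70 mm high, loose, to be left alone. Origin: centre of the underside.
- slide_box: Green slide box, 80 by 100 by 30 mm high, loose, to be left alone. Origin: centre of the underside.
Mind the look-alikes: they are no part of the job. Leave any pink look-alike of the filter_blue alone.

How it is judged:
By the outcome, as a careful person would: the job done as asked, in the order asked, and still so for the second after the job is handed in, with the robot touching nothing.
It also fails if it takes over 58 s, if anything falls off the work surface, if the arm or the gripper's body presses on something with over 40 N, if the wrist force passes 120 N, or if a joint passes its speed limit or range.

### The arm

A 6-joint arm with a two-finger parallel gripper is mounted at the origin on the work surface. World frame = base frame: x ahead of the robot, y to its left, z up, the work surface at z = 0. Lengths are in m, angles in rad, forces in N, time in s.
With the tool pointing down it reaches from about 0.375 to 0.975 m from the base axis. Payload 3.8 kg.
Tool frame: the origin (TCP) lies midway between the tips of the shut fingers; the grasp point (between the pads) lies 19 mm behind it; z points along the fingers, y is the direction in which the jaws open and shut (so a half turn about z gives the same grasp; the last joint's range is limited). The gripper opens to 85 mm and grips with 20 to 120 N. Pads are 22 mm wide; open, the fingers measure 114 mm over their backs; the gripper's body (76 mm by 85 mm) begins 54 mm behind the grasp point. The pads swing forward as they close: fully open they stand 13 mm farther back than shut.
Start: joints at [1.085, 0.264, 1.604, -0, 1.274, -0.037], TCP at [0.293, 0.608, 0.231] pointing down, gripper open.
Joint ranges: [-2.63, 2.63], [-0.94, 2.18], [0.31, 2.57], [-1.31, 4.45], [0, 2.66], [-2.55, 2.55]. Speed limits (rad/s): [2.57, 2.57, 3.14, 3.14, 3.14, 3.14].

### API

Orientations are given as a rotation vector (axis times angle).
In Python, from workcell import bot gives the robot as it stands. The module is installed in compiled form; this text tells all that it offers.
- The arm moves only by the tool move_arm, never from a script. Its argument "steps" is a list of rows, each a list of 5 numbers: the shift along the tool's x, y, z in mm, then the turn about the tool's z in degrees, then the opening in per cent of the stroke, from 0 (shut) to 100 (fully open). In form: [[tx, ty, tz, turn, claw], ...]. A call has 1 to 20 rows; each row is the pose to reach, as a shift and turn from the pose commanded when the call began, along the tool's axes at that moment; what a row does not reach only later rows make up. A row lasts 1/10 s, in which the tool goes at most 50 mm and 8.59 degrees, less where a joint would pass 70% of its speed; a pose out of reach is approached as far as the arm can. A call with a gripper value outside its range is refused whole. The fingers move at their own pace and stop on an object; "newtons" is the grip in N (left out, the last holds). Time passes only in rows, so rows that repeat a pose let the fingers close. It gives the time, the measured TCP pose, the force and the opening at its end, in the units of the state.
- bot.read_state(): the state, without advancing time (a new reading comes with each control period).
- bot.read_camera(name): name is "scene" or "top" or "wrist"; returns a dict with "pixels" (480x640x3 uint8, red, green, blue), "depth" (480x640 float32, m along the optical axis (not along the pixel's ray), 0 where there is no reading), "fovy" (degrees; the focal length in pixels is half the picture's height over the tangent of half this angle, whatever the lens; pixels are square), "cx", "cy" (the principal point, pixels), "k1" (the pictures are not rectified: a ray, as slopes to the right and down, at radius r is drawn at 1 + k1 r^2 times it, then the intrinsics apply), "xyz" and "attitude" of the camera in the world. Camera axes: x right, y up, looking along -z (the intrinsics and any distortion apply to the point x, -y, -z); pixel columns grow to the right and rows downward; lengths in m; the calibration is good to about 2 mm. A picture is of the moment at which its call begins.
- bot.finish_job(): hands the job in, once; it reports no verdict.
The state is a dict: "time": time; "q": joint angles; "joint_vel": joint speeds; "joint_torque": joint torques, N m; "tool_pos": TCP position; "tcp_rot": TCP orientation; "wrist_force": force on the tool from outside, world axes, zero at the start; "torque": the same for the moment, N m; "width": opening from 0.0 (shut) to 1.0 (fully open).
Only numpy, scipy, OpenCV 4.12 (cv2) and the standard library are available. Lean on these libraries where they do the work, as an engineer would, in place of code of your own. Each camera call takes 0.05 s, during which the arm holds its last target.

## Working session

There is one attempt and no reset: what is moved stays moved. The work goes in short steps, Python scripts to look and compute and a tool call to move; the robot and the scene stay as the last step left them, time stands still between calls to the robot, and variables do not carry over. Pictures are saved under pics/ and viewed, and the job is handed in when it is done.

Besides the shell and the picture viewer there is one more tool, called after "Request:" in YAML: its name, and indented under it one key for each argument. move_arm: Moves the arm, as the interface text tells. Its arguments: {"type":"object","properties":{"steps":{"type":"array","items":{"type":"array","items":{"type":"number"}}},"newtons":{"type":"number"}},"required":["steps"]}

```bash
mkdir -p pics; cat > h.py <<'E'
import numpy as np, cv2
from workcell import bot
def K(c):
    f=240/np.tan(np.radians(c['fovy'])/2); return f,c['cx'],c['cy'],c['k1']
def R(c):
    a=np.array(c['attitude'],float)
    if a.shape==(3,3): return a
    if a.size==3: return cv2.Rodrigues(a)[0]
    raise Exception(a)
def ray(c,u,v):
    f,cx,cy,k=K(c); xd=(u-cx)/f; yd=(v-cy)/f
    p=cv2.undistortPoints(np.array([[[xd,yd]]],float),np.eye(3),np.array([k,0,0,0,0.]))[0,0]
    return R(c)@np.array([p[0],-p[1],-1.])
def onz(c,u,v,z):
    d=ray(c,u,v);o=np.array(c['xyz']);return o+d*(z-o[2])/d[2]
def dep(c,u,v):
    return np.array(c['xyz'])+ray(c,u,v)*c['depth'][int(round(v)),int(round(u))]
def cloud(c):
    f,cx,cy,k=K(c); v,u=np.mgrid[0:480,0:640]
    p=np.stack([(u-cx)/f,(v-cy)/f],-1).reshape(-1,1,2).astype(float)
    p=cv2.undistortPoints(p,np.eye(3),np.array([k,0,0,0,0.])).reshape(480,640,2)
    d=np.stack([p[...,0],-p[...,1],-np.ones((480,640))],-1)
    return np.array(c['xyz'])+(d*c['depth'][...,None])@R(c).T
def save(c,n): cv2.imwrite('pics/'+n+'.png',c['pixels'][:,:,::-1])
E
python3 - <<'E'
from h import *
print(bot.read_state())
for n in ['scene','top','wrist']:
    c=bot.read_camera(n); save(c,n+'0'); print(n,{k:v for k,v in c.items() if k not in('pixels','depth')})
E
```

```text
{'time': 0.0, 'q': array([ 1.08511696e+00,  2.64781736e-01,  1.60540361e+00, -1.15403423e-05,
        1.27367925e+00, -3.69083295e-02]), 'joint_vel': array([-6.48042873e-05, -2.80110569e-04, -4.18834388e-04,  8.41567841e-04,
        9.13336137e-04, -2.15885617e-04]), 'joint_torque': array([ 6.31260937e-04, -5.15125179e+01, -3.67307711e+01, -3.67366674e-04,
        1.28690896e-02, -1.67668298e-05]), 'tool_pos': array([0.29251919, 0.60750262, 0.22992677]), 'tcp_rot': array([-0.69889354, -3.06227365,  0.00345147]), 'wrist_force': array([-0.01710962,  0.65018926, -0.14452839]), 'torque': array([ 0.00916486,  0.02811493, -0.04972636]), 'width': 0.9986986241621735}
scene {'fovy': 53.684325690774095, 'cx': 317.7324162113252, 'cy': 235.16678423513045, 'k1': 0.006660869989597316, 'xyz': array([ 1.0752158 , -0.27206625,  0.87271078]), 'attitude': array([0.5857413 , 0.36846598, 1.04901349])}
top {'fovy': 54.436708149407686, 'cx': 316.75729134947045, 'cy': 249.56750965534275, 'k1': -0.06544141275531534, 'xyz': array([ 0.4730626 , -0.0028171 ,  1.07010961]), 'attitude': array([ 0.07683279, -0.10251175, -1.5791626 ])}
wrist {'fovy': 59.097752058050574, 'cx': 310.68871505893065, 'cy': 241.65224657809546, 'k1': -0.04668600876546096, 'xyz': array([0.22116719, 0.64203577, 0.37245135]), 'attitude': array([-0.28456477, -0.17558241,  1.11255282])}
```

View pics/scene0.png

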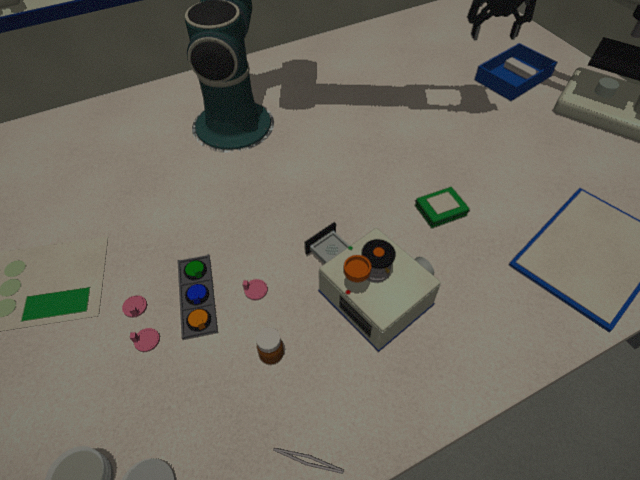

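View pics/top0.png

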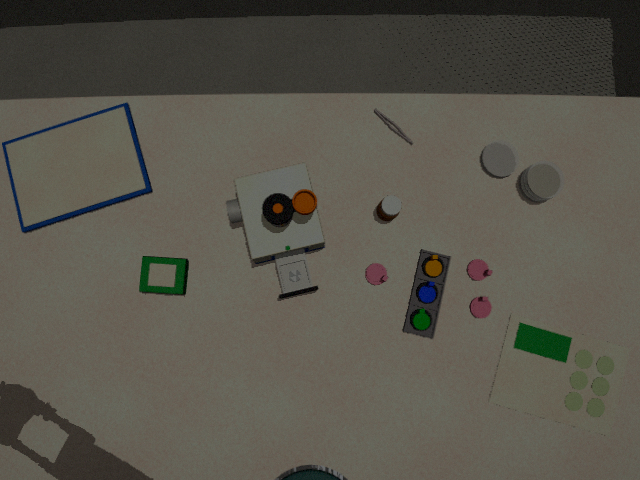

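View pics/wrist0.png

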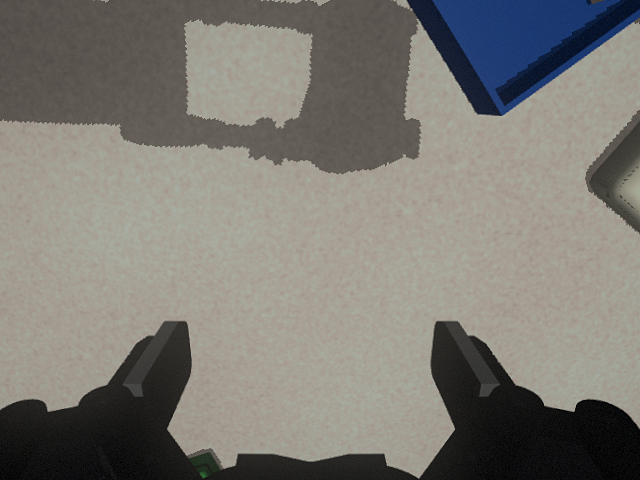

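Candidates for the blue filter, as top pixels: the blue one in the middle tray cell at (427,292), green at (421,320), amber at (433,267), and pink look-alikes on the bench at (376,274), (479,270) and (481,307). The blue disc in the tray's middle cell is the one I want. Next is a close crop and measurement.

```bash
python3 - <<'E'
from h import *
T=bot.read_camera('top'); S=bot.read_camera('scene')
a=cv2.resize(T['pixels'][235:350,380:480],None,fx=4,fy=4,interpolation=cv2.INTER_CUBIC)
b=cv2.resize(T['pixels'][150:310,215:335],None,fx=3.6,fy=3.6,interpolation=cv2.INTER_CUBIC)
h=576
o=np.zeros((576,800,3),np.uint8); 
a=a[:576,:365]; b=b[:576,:430]; o[:a.shape[0],:a.shape[1]]=a; o[:b.shape[0],370:370+b.shape[1]]=b
o=np.clip(o.astype(float)*1.8,0,255).astype(np.uint8)
cv2.imwrite('pics/crop1.png',o[:,:,::-1])
b=cv2.resize(S['pixels'][210:360,150:450],None,fx=2.6,fy=2.6,interpolation=cv2.INTER_CUBIC)
b=np.clip(b.astype(float)*1.6,0,255).astype(np.uint8)
cv2.imwrite('pics/crop2.png',b[:,:,::-1])
E
```

```text
(no output)
```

View pics/crop1.png

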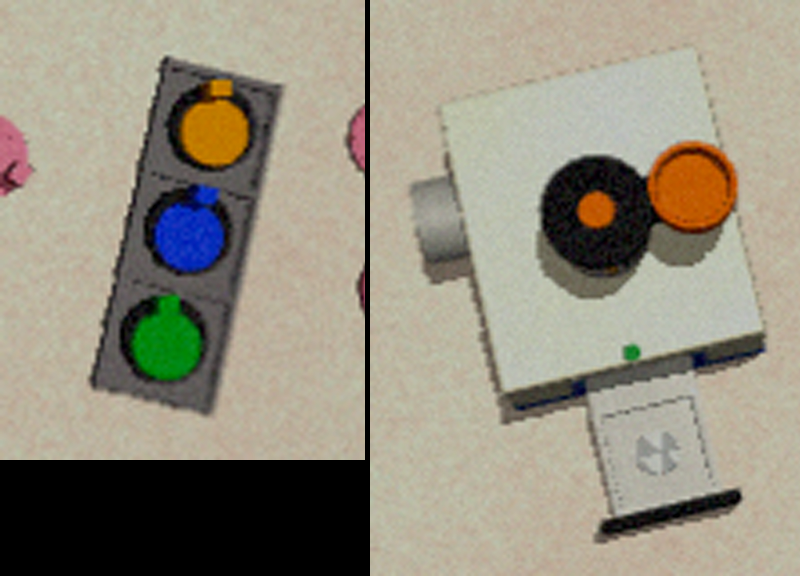

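View pics/crop2.png

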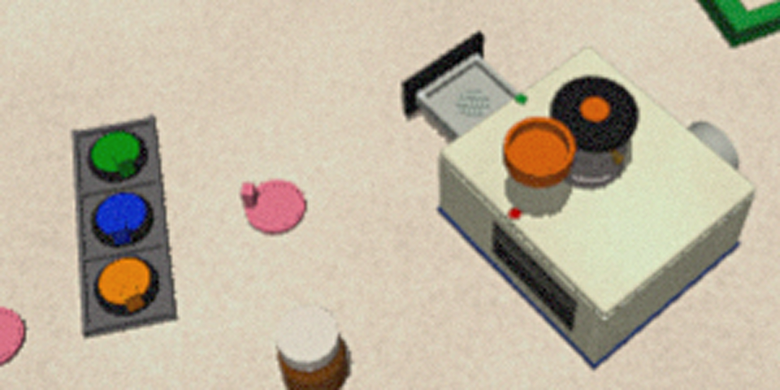

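```bash
python3 - <<'E'
from h import *
np.set_printoptions(precision=4,suppress=True)
for n in ['top','scene']:
    c=bot.read_camera(n); P=cloud(c); hsv=cv2.cvtColor(c['pixels'],cv2.COLOR_RGB2HSV)
    # bench check
    print(n,'bench z', np.median(P[250:300,200:230,2]) )
    m=(abs(P[...,2]-.09)<.006)&(P[...,1]>-.1)&(P[...,1]<.35)&(P[...,0]>.3)&(P[...,0]<.9)
    m=cv2.morphologyEx(m.astype(np.uint8),cv2.MORPH_OPEN,np.ones((3,3)))
    nl,l,st,_=cv2.connectedComponentsWithStats(m); i=1+np.argmax(st[1:,4]); mm=l==i
    pts=P[mm][:,:2].astype(np.float32); 
    # rather onz contour
    cs,_=cv2.findContours(mm.astype(np.uint8),cv2.RETR_EXTERNAL,cv2.CHAIN_APPROX_NONE)
    q=max(cs,key=cv2.contourArea)[:,0]; q=np.array([onz(c,u,v,.09)[:2] for u,v in q]).astype(np.float32)
    r=cv2.minAreaRect(q); print('box',r, np.median(P[mm][:,2])); print(cv2.boxPoints(r))
    # blue
    m=(hsv[...,0]>108)&(hsv[...,0]<130)&(hsv[...,1]>150)&(P[...,2]<.05)&(hsv[...,2]>50)
    u0,v0=(427,292) if n=='top' else (197,294)
    k=np.zeros_like(m);k[v0-20:v0+20,u0-20:u0+20]=1;m&=k
    print('blue n',m.sum(), 'z hist',np.percentile(P[m][:,2],[5,50,95]))
    g=m&(P[...,2]<.018); t=m&(P[...,2]>.02)
    def ce(w,z): v,u=np.nonzero(w); return (u.mean(),v.mean(),onz(c,u.mean(),v.mean(),z), [ (u.min(),u.max(),v.min(),v.max())])
    print('glass',ce(g,.011)); 
    if t.sum(): print('tab',ce(t,.033),np.median(P[t],0))
    # orange cup
    m=(hsv[...,0]<14)&(hsv[...,1]>180)&(hsv[...,2]>60)&(P[...,2]>.13)&(P[...,2]<.18)
    nl,l,st,cc=cv2.connectedComponentsWithStats(m.astype(np.uint8))
    for i in range(1,nl):
        if st[i,4]>30:
            w=l==i; hull=cv2.convexHull(np.argwhere(w)[:,::-1].astype(np.float32)); (x,y),rr=cv2.minEnclosingCircle(hull)
            print('orange',st[i],cc[i],np.percentile(P[w][:,2],[5,50,95]),(x,y),rr,onz(c,x,y,.162),onz(c,cc[i][0],cc[i][1],np.median(P[w][:,2])))
    # drawer
E
```

```text
top bench z 0.00025405341513340396
box ((0.671413779258728, 0.06192900985479355), (0.18049898743629456, 0.15956030786037445), 12.940064430236816) 0.09025469523989266
[[ 0.5656  0.1195]
 [ 0.6013 -0.036 ]
 [ 0.7772  0.0044]
 [ 0.7415  0.1599]]
blue n 258 z hist [0.0087 0.012  0.0329]
glass (np.float64(426.84549356223175), np.float64(293.73390557939916), array([ 0.4906, -0.2705,  0.011 ]), [(np.int64(419), np.int64(435), np.int64(286), np.int64(302))])
tab (np.float64(431.2), np.float64(283.36), array([ 0.5133, -0.2756,  0.033 ]), [(np.int64(428), np.int64(434), np.int64(281), np.int64(285))]) [ 0.5139 -0.2753  0.0334]
orange [292 191  10  21  61] [295.4918 201.1148] [0.1492 0.1597 0.1652] (299.5, 201.0) 10.111974716186523 [0.6743 0.0149 0.162 ] [0.6746 0.0229 0.1597]
orange [300 192  17  22  78] [310.5    204.2692] [0.1492 0.1605 0.1651] (306.0, 202.5) 11.236202239990234 [0.6711 0.002  0.162 ] [ 0.6678 -0.0069  0.1605]
orange [273 205  10   8  37] [277.2703 208.3514] [0.1516 0.155  0.1572] (277.3333435058594, 208.0) 4.772716522216797 [0.6605 0.0588 0.162 ] [0.6612 0.0594 0.155 ]
scene
[... 261 characters left out ...]
.0079 0.0108 0.0322]
glass (np.float64(196.40358744394618), np.float64(291.45739910313904), array([ 0.4923, -0.2687,  0.011 ]), [(np.int64(187), np.int64(206), np.int64(284), np.int64(303))])
tab (np.float64(195.04545454545453), np.float64(297.5), array([ 0.5196, -0.2758,  0.033 ]), [(np.int64(192), np.int64(198), np.int64(294), np.int64(301))]) [ 0.5186 -0.2759  0.0311]
orange [373 247  12  10  86] [378.4302 251.4535] [0.1515 0.1536 0.1558] (378.5, 251.0) 5.590270042419434 [0.6678 0.0567 0.162 ] [0.6638 0.0599 0.1536]
orange [344 255  28  27 547] [357.2358 267.7806] [0.1472 0.1506 0.1615] (357.4034118652344, 267.9772644042969) 13.942901611328125 [0.6823 0.0033 0.162 ] [0.6754 0.0076 0.1506]
```

```bash
cat >> h.py <<'E'
def tool():
    s=bot.read_state(); return s,np.array(s['tool_pos']),cv2.Rodrigues(np.array(s['tcp_rot']))[0]
def go(target,xang=None):
    """mm shift in tool axes and turn deg to reach world target with tool x at world angle xang"""
    s,p,Rt=tool(); d=Rt.T@(np.array(target)-p)*1000
    a=np.degrees(np.arctan2(Rt[1,0],Rt[0,0]))
    t=None if xang is None else -((xang-a+180)%360-180)
    print('pos',p.round(4),'xang',round(a,2),'tilt z',Rt[:,2].round(4),'F',np.array(s['wrist_force']).round(1),'w',round(s['width'],3),'t',round(s['time'],2))
    print('shift',d.round(1),'turn',t); return d,t
E
python3 - <<'E'
from h import *
s,p,Rt=tool(); c=bot.read_camera('wrist'); print(Rt.T@(np.array(c['xyz'])-p), Rt.T@R(c))
q=onz(c,320,240,.03); print('optical axis hit', Rt.T@(q-p))
go([.48,-.27,.23],167.3)
E
```

```text
[ 0.07928042 -0.00020332 -0.14236911] [[-6.00721888e-05  9.50076424e-01  3.12017283e-01]
 [ 9.99999855e-01 -1.10174878e-04  5.28005156e-04]
 [ 5.36021716e-04  3.12017269e-01 -9.50076279e-01]]
optical axis hit [-0.03198842  0.00754375  0.20095574]
pos [0.2928 0.6081 0.2311] xang 154.29 tilt z [-2.e-04 -3.e-04 -1.e+00] F [ 0.  -0.6 -0. ] w 1.002 t 0.4
shift [-549.6 -709.9    1.3] turn -13.012655998221163
```

Request:
move_arm:
  steps:
    - [-550, -710, 0, -13, 50]
    - [-550, -710, 0, -13, 50]
    - [-550, -710, 0, -13, 50]
    - [-550, -710, 0, -13, 50]
    - [-550, -710, 0, -13, 50]
    - [-550, -710, 0, -13, 50]
    - [-550, -710, 0, -13, 50]
    - [-550, -710, 0, -13, 50]
    - [-550, -710, 0, -13, 50]
    - [-550, -710, 0, -13, 50]
    - [-550, -710, 0, -13, 50]
    - [-550, -710, 0, -13, 50]
    - [-550, -710, 0, -13, 50]
    - [-550, -710, 0, -13, 50]
    - [-550, -710, 0, -13, 50]
    - [-550, -710, 0, -13, 50]
    - [-550, -710, 0, -13, 50]
    - [-550, -710, 0, -13, 50]
    - [-550, -710, 0, -13, 50]
    - [-550, -710, 0, -13, 50]

```text
time: 2.4
tool_pos: [0.4801, -0.271, 0.231]
tcp_rot: [-0.351, -3.121, -0.001]
wrist_force: [-0.2, 0.5, 0.4]
width: 0.496
```

```bash
cat > m.py <<'E'
from h import *
np.set_printoptions(precision=4,suppress=True)
c=bot.read_camera('wrist'); P=cloud(c); hsv=cv2.cvtColor(c['pixels'],cv2.COLOR_RGB2HSV)
import sys; save(c,sys.argv[1])
m=(hsv[...,0]>108)&(hsv[...,0]<130)&(hsv[...,1]>130)&(hsv[...,2]>40)
m=cv2.morphologyEx(m.astype(np.uint8),cv2.MORPH_OPEN,np.ones((5,5)))>0
print(m.sum(),np.percentile(P[m][:,2],[5,50,95]))
for nm,w,z in [('glass',m&(P[...,2]<.016),.011),('tabtop',m&(P[...,2]>.0315),.033)]:
    w=cv2.morphologyEx(w.astype(np.uint8),cv2.MORPH_OPEN,np.ones((3,3)))
    cs,_=cv2.findContours(w,cv2.RETR_EXTERNAL,cv2.CHAIN_APPROX_NONE); q=max(cs,key=cv2.contourArea)
    g=np.array([onz(c,u,v,z)[:2] for u,v in q[:,0]]).astype(np.float32)
    print(nm,w.sum(),q[:,0].mean(0),'circle',cv2.minEnclosingCircle(g),'rect',cv2.minAreaRect(g),np.median(P[w>0],0))
go([0,0,0],0)
E
python3 m.py w1
```

```text
1740 [0.0061 0.0111 0.0324]
glass 1589 [314.768 211.76 ] circle ((0.492288202047348, -0.2707551419734955), 0.019711272791028023) rect ((0.49168768525123596, -0.2705840468406677), (0.03800276294350624, 0.03621001914143562), 77.14405059814453) [ 0.4928 -0.2694  0.011 ]
tabtop 100 [312.     243.8049] circle ((0.5137249231338501, -0.2775232195854187), 0.005969409830868244) rect ((0.5137262940406799, -0.2775174677371979), (0.007609925698488951, 0.008948052302002907), 77.0316162109375) [ 0.514  -0.2778  0.0327]
pos [ 0.4799 -0.2699  0.2309] xang 167.23 tilt z [-0.0008  0.0011 -1.    ] F [0.9 0.4 0.4] w 0.502 t 2.45
shift [527.5 156.9 231.6] turn 167.2325512778882
```

```bash
sleep 1
```

```text
(no output)
```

View pics/w1.png

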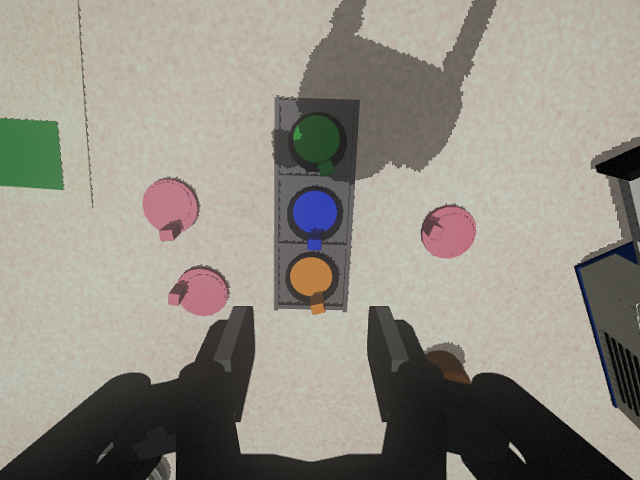

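The wrist view shows the tray upright in the picture, with the blue glass at (315,212) and its tab at (312,244), facing the amber cell. Green is above it, amber below, and the pinks are outside the tray. The measured heights (11 and 33 mm) fit the description.

```bash
python3 -c "
from h import *
go([.513,-.277,.06],165.2);go([.513,-.277,.015],165.2)"
```

```text
pos [ 0.4799 -0.2699  0.2309] xang 167.23 tilt z [-8.0e-04  1.1e-03 -1.0e+00] F [0.9 0.4 0.4] w 0.502 t 2.45
shift [-34.    0.2 170.9] turn 2.032551277888217
pos [ 0.4799 -0.2699  0.2309] xang 167.23 tilt z [-8.0e-04  1.1e-03 -1.0e+00] F [0.9 0.4 0.4] w 0.502 t 2.45
shift [-3.400e+01  1.000e-01  2.159e+02] turn 2.032551277888217
```

Request:
move_arm:
  steps:
    - [-34, 0, 100, 2, 50]
    - [-34, 0, 100, 2, 50]
    - [-34, 0, 150, 2, 40]
    - [-34, 0, 175, 2, 40]
    - [-34, 0, 175, 2, 40]
    - [-34, 0, 175, 2, 40]

```text
time: 3.05
tool_pos: [0.5135, -0.2762, 0.0567]
tcp_rot: [-0.4, -3.115, -0.001]
wrist_force: [0.7, 0.6, 0.1]
width: 0.402
```

```bash
python3 m.py w2
```

```text
6260 [0.0102 0.0113 0.0326]
glass 5325 [311.3613 232.6723] circle ((0.492824912071228, -0.2706604301929474), 0.020138682797551155) rect ((0.4923742413520813, -0.2706637978553772), (0.038698554039001465, 0.03896907716989517), 30.41318702697754) [ 0.4918 -0.2705  0.0111]
tabtop 510 [312.3789 296.8737] circle ((0.5138715505599976, -0.27620649337768555), 0.007143413182348013) rect ((0.5138577818870544, -0.27616986632347107), (0.011265086941421032, 0.009510545991361141), 75.3829574584961) [ 0.5141 -0.2761  0.0327]
pos [ 0.5148 -0.2773  0.0584] xang 165.36 tilt z [ 0.0024 -0.0013 -1.    ] F [-0.1  1.   1. ] w 0.396 t 3.1
shift [568.4 138.3  56.7] turn 165.36417708028574
```

View pics/w2.png

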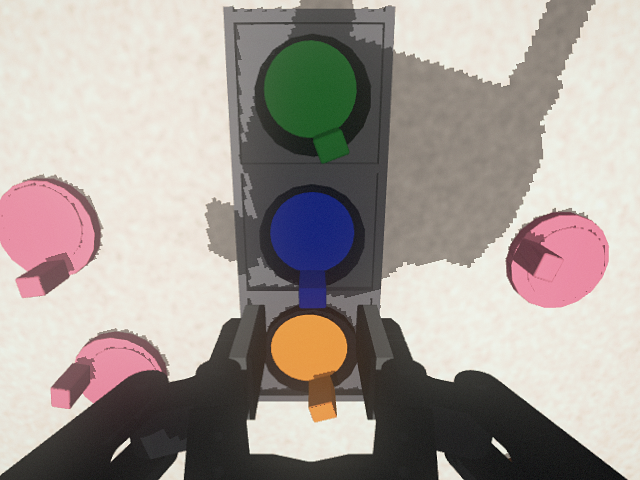

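The tab is square to the jaws at (312,297) and lies within 1 mm of the TCP in plan, so I go down and grip.

Request:
move_arm:
  steps:
    - [0, 0, 30, 0, 40]
    - [0, 0, 41, 0, 40]
    - [0, 0, 41, 0, 40]
    - [0, 0, 41, 0, 5]
    - [0, 0, 41, 0, 5]
    - [0, 0, 41, 0, 5]
    - [0, 0, 41, 0, 5]
    - [0, 0, 41, 0, 5]
    - [0, 0, 41, 0, 5]
  newtons: 35

```text
time: 4.0
tool_pos: [0.5148, -0.2784, 0.0171]
tcp_rot: [0.402, 3.113, -0.002]
wrist_force: [-0.5, 1.1, 6.6]
width: 0.132
```

Request:
move_arm:
  steps:
    - [0, 0, -15, 0, 5]
    - [0, 0, -40, 0, 5]
    - [0, 0, -90, 0, 5]
    - [0, 0, -140, 0, 5]
    - [0, 0, -140, 0, 5]
    - [0, 0, -140, 0, 5]

```text
time: 4.6
tool_pos: [0.5148, -0.2785, 0.1585]
tcp_rot: [0.402, 3.111, -0.003]
wrist_force: [-0.1, 1.0, -0.5]
width: 0.125
```

```bash
python3 m.py w3; python3 - <<'E'
from h import *
go([.45,.02,.155],192.9)
E
```

```text
9152 [0.1515 0.1526 0.174 ]
pos [ 0.5134 -0.2777  0.1561] xang 165.28 tilt z [ 8.e-04 -5.e-04 -1.e+00] F [ 0.6  0.9 -0.4] w 0.129 t 4.65
shift [137.  271.8   0.9] turn -27.61577750521181Traceback (most recent call last):
  File "m.py", line 10, in <module>
    cs,_=cv2.findContours(w,cv2.RETR_EXTERNAL,cv2.CHAIN_APPROX_NONE); q=max(cs,key=cv2.contourArea)
                                                                        ~~~^^^^^^^^^^^^^^^^^^^^^^^^
ValueError: max() iterable argument is empty
```

View pics/w3.png

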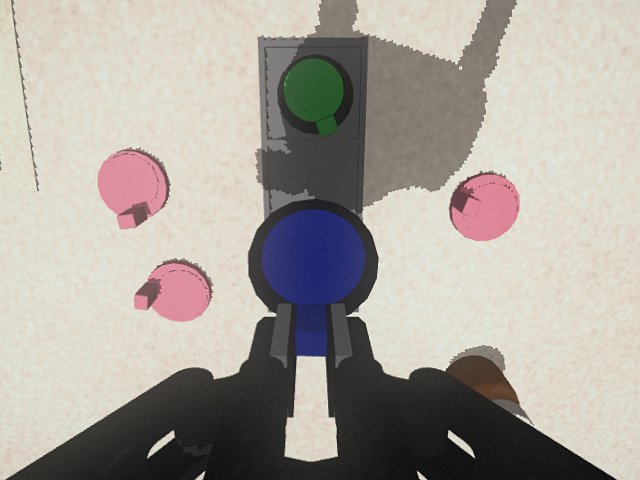

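```bash
python3 - <<'E'
from h import *
np.set_printoptions(precision=4,suppress=True)
s,p,Rt=tool()
c=bot.read_camera('wrist');P=cloud(c); hsv=cv2.cvtColor(c['pixels'],cv2.COLOR_RGB2HSV)
m=(hsv[...,0]>108)&(hsv[...,0]<130)&(hsv[...,1]>130)&(hsv[...,2]>40)&(abs(P[...,2]-.1525)<.002)
cs,_=cv2.findContours(m.astype(np.uint8),cv2.RETR_EXTERNAL,cv2.CHAIN_APPROX_NONE); q=max(cs,key=cv2.contourArea)
g=np.array([onz(c,u,v,.1525)[:2] for u,v in q[:,0]]).astype(np.float32); ci=cv2.minEnclosingCircle(g); print(ci)
print('centre in tool',Rt.T@(np.array([*ci[0],.1525])-p), 'glass z',np.median(P[m][:,2]))
c=bot.read_camera('top');P=cloud(c)
a=np.radians(12.9); O=np.array([.6614,.0596]); ex=np.array([np.cos(a),np.sin(a)]); ey=np.array([-ex[1],ex[0]])
def L(w): return np.array([(w[:2]-O)@ex,(w[:2]-O)@ey])
for nm,u,v,z in [('wellmark',294.4,276.4,.026),('plate',298.9,291.7,.052),('plateL',280.6+.5,296.4,.052),('plateR',317.8,287.8,.052),('green dot',287.5,248,.09)]:
    w=onz(c,u,v,z); print(nm,w,'local',L(w),'depth',dep(c,u,v))
c=bot.read_camera('scene')
for n,cc in [('top',bot.read_camera('top')),('scene',c)]:
    P=cloud(cc); X=(P[...,:2]-O)@ex; Y=(P[...,:2]-O)@ey; Z=P[...,2]
    f=(abs(Z-.027)<.004)&(X<-.085)&(X>-.2)&(abs(Y)<.06)
    w=(abs(Z-.052)<.004)&(X<-.085)&(X>-.2)&(abs(Y)<.06)
    wa=(abs(Z-.034)<.003)&(X<-.085)&(X>-.2)&(abs(Y)<.06)
    for nm,k in [('floor',f),('plate',w),('wall',wa)]:
        if k.sum(): print(n,nm,k.sum(),'X',np.percentile(X[k],[2,50,98]),'Y',np.percentile(Y[k],[2,50,98]),'Z',np.median(Z[k]))
E
```

```text
((0.5082165002822876, -0.2766415476799011), 0.005494403652846813)
centre in tool [ 0.0053 -0.0003  0.0036] glass z 0.15080107700262932
wellmark [0.5326 0.0301 0.026 ] local [-0.1321  0.    ] depth [0.5327 0.0302 0.0251]
plate [0.4978 0.0197 0.052 ] local [-0.1684 -0.0023] depth [0.4978 0.0197 0.0519]
plateL [0.488  0.0585 0.052 ] local [-0.1693  0.0376] depth [0.488  0.0586 0.0496]
plateR [ 0.5058 -0.0214  0.052 ] local [-0.1698 -0.0443] depth [ 0.5074 -0.0223  0.0027]
green dot [0.5891 0.0423 0.09  ] local [-0.0743 -0.0007] depth [0.5888 0.0422 0.0928]
top floor 784 X [-0.1575 -0.124  -0.0861] Y [-0.0287 -0.0002  0.0287] Z 0.026608742822585185
top plate 146 X [-0.1714 -0.1674 -0.1636] Y [-0.0414  0.      0.0414] Z 0.051829062050848584
top wall 227 X [-0.1628 -0.1291 -0.0958] Y [-0.0338  0.0001  0.0336] Z 0.03429746561133995
scene floor 503 X [-0.1622 -0.1358 -0.1097] Y [-0.0374 -0.0014  0.03  ] Z 0.025446152409620337
scene plate 122 X [-0.1692 -0.1645 -0.1607] Y [-0.0447 -0.0062  0.0396] Z 0.05008905507088929
scene wall 168 X [-0.163  -0.155  -0.1079] Y [-0.0414 -0.0054  0.0337] Z 0.033155447883944145
```

```bash
python3 - <<'E'
from h import *
s,p,Rt=tool()
c=bot.read_camera('wrist');P=cloud(c); hsv=cv2.cvtColor(c['pixels'],cv2.COLOR_RGB2HSV)
m=(hsv[...,0]>105)&(hsv[...,0]<132)&(hsv[...,1]>100)&(hsv[...,2]>30)
m[300:]=0
q=np.argwhere(m)[:,::-1]; z=np.median(P[m][:,2]); h=cv2.convexHull(q.astype(np.int32))[:,0]
g=np.array([onz(c,u,v,z)[:2] for u,v in h if v<295]).astype(np.float32); ci=cv2.minEnclosingCircle(g); print(m.sum(),z,ci)
print('centre in tool',Rt.T@(np.array([*ci[0],z])-p))
go([.5526,-.0474,.155],192.9)
E
```

```text
7716 0.1472921868100382 ((0.4892764985561371, -0.27053606510162354), 0.019526559859514236)
centre in tool [0.02368144 0.000302   0.00595498]
pos [ 0.5123 -0.277   0.1533] xang 165.28 tilt z [-0.0031  0.0019 -1.    ] F [ 0.2 -0.2  0.4] w 0.127 t 4.9
shift [ 19.4 232.3  -1.4] turn -27.61585006075856
```

Request:
move_arm:
  steps:
    - [0, 50, 0, -7, 5]
    - [5, 100, 0, -14, 5]
    - [12, 150, 0, -21, 5]
    - [19, 200, 0, -27.5, 5]
    - [19, 232, 0, -27.5, 5]
    - [19, 232, 0, -27.5, 5]
    - [19, 232, 0, -27.5, 5]

```text
time: 5.6
tool_pos: [0.5536, -0.0477, 0.1543]
tcp_rot: [0.353, -3.12, 0.0]
wrist_force: [-0.3, 0.2, -1.0]
width: 0.13
```

```bash
python3 - <<'E'
from h import *
for i in range(4):
    s,p,Rt=tool(); c=bot.read_camera('wrist');print(p.round(4), np.array(c['xyz']).round(4),Rt[:,2].round(4))
save(c,'w4')
E
```

```text
[ 0.5536 -0.0477  0.1543] [ 0.4764 -0.0662  0.2968] [-1.9e-03 -2.0e-04 -1.0e+00]
[ 0.5535 -0.0486  0.1544] [ 0.4763 -0.0669  0.2969] [-1.8e-03 -3.0e-04 -1.0e+00]
[ 0.5535 -0.0491  0.1545] [ 0.4763 -0.0674  0.297 ] [-1.5e-03 -3.0e-04 -1.0e+00]
[ 0.5536 -0.0495  0.1547] [ 0.4763 -0.0676  0.2972] [-1.2e-03 -2.0e-04 -1.0e+00]
```

View pics/w4.png

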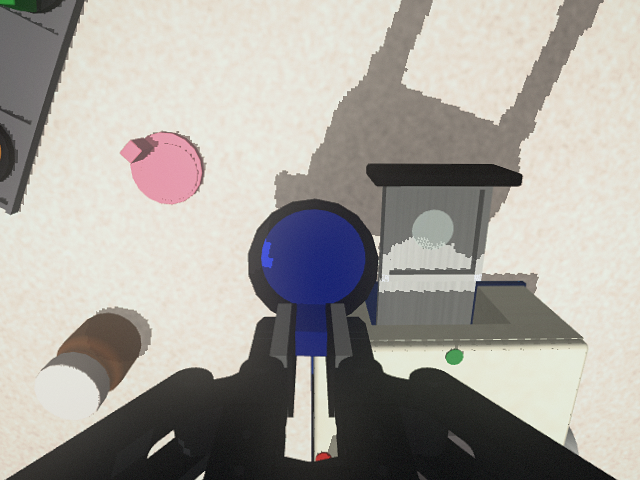

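```bash
python3 - <<'E'
from h import *
np.set_printoptions(precision=4,suppress=True)
s,p,Rt=tool(); c=bot.read_camera('wrist'); P=cloud(c)
a=np.radians(12.9); ex=np.array([np.cos(a),np.sin(a)]); ey=np.array([-ex[1],ex[0]])
print(p)
D=P[...,:2]-p[:2]; X=D@ex; Y=D@ey; Z=P[...,2]
print('box top z',np.median(Z[350:370,480:540]),'bench',np.median(Z[60:120,250:350]))
roi=np.zeros(Z.shape,bool); roi[150:330,370:530]=1
def pr(nm,k): print(nm,k.sum(),'X',np.percentile(X[k],[1,50,99]),'Y',np.percentile(Y[k],[1,50,99]),'Z',np.median(Z[k]))
pr('plate',roi&(abs(Z-.052)<.004)); pr('wall',roi&(abs(Z-.034)<.0025)); pr('floor',roi&(abs(Z-.026)<.003))
# box front edge
hsv=cv2.cvtColor(c['pixels'],cv2.COLOR_RGB2HSV)
k=np.zeros(Z.shape,bool);k[320:480,440:600]=1;k&=abs(Z-.09)<.004; pr('boxtop',k)
from itertools import product
row=[(u,Z[240,u].round(4),Y[240,u].round(4)) for u in range(370,500,4)]; print(row)
col=[(v,Z[v,430].round(4),X[v,430].round(4)) for v in range(160,330,5)]; print(col)
# mark centre & dots
for nm,hl,hh in [('green',40,80)]:
    k=(hsv[...,0]>hl)&(hsv[...,0]<hh)&(hsv[...,1]>120); k[:300]=0; pr(nm,k)
    v,u=np.nonzero(k); w=onz(c,u.mean(),v.mean(),.09)[:2]-p[:2]; print(u.mean(),v.mean(),w@ex,w@ey)
fr=(Z>.135)&(Z<.16); fr[310:]=0; fr=cv2.morphologyEx(fr.astype(np.uint8),cv2.MORPH_OPEN,np.ones((5,5)))>0; v,u=np.nonzero(fr&(np.arange(480)[:,None]<300)); pr('filter',fr)
h=cv2.convexHull(np.stack([u,v],1).astype(np.int32))[:,0]; z=np.median(Z[fr])
g=np.array([onz(c,x,y,z)[:2]-p[:2] for x,y in h if y<270]).astype(np.float32); cc,r=cv2.minEnclosingCircle(g); print('filter c',np.array(cc)@ex,np.array(cc)@ey,r,z)
E
```

```text
[ 0.5537 -0.0496  0.1549]
box top z 0.08968368911614184 bench -0.00020461880641531316
plate 2258 X [-0.0413 -0.0371  0.0553] Y [0.0376 0.0853 0.1396] Z 0.05149179082516152
wall 2935 X [-0.0413  0.0089  0.0609] Y [0.0464 0.0875 0.1448] Z 0.03366215451185206
floor 11733 X [-0.0409  0.0188  0.0717] Y [0.0468 0.0817 0.1313] Z 0.025744049870523644
boxtop 9366 X [0.051  0.0709 0.1175] Y [0.0748 0.1272 0.159 ] Z 0.0896018705908086
[(370, np.float64(0.1488), np.float64(0.0212)), (374, np.float64(-0.0007), np.float64(0.046)), (378, np.float64(-0.0007), np.float64(0.049)), (382, np.float64(0.0294), np.float64(0.0467)), (386, np.float64(0.0326), np.float64(0.0487)), (390, np.float64(0.0342), np.float64(0.0511)), (394, np.float64(0.0249), np.float64(0.0556)), (398, np.float64(0.0269), np.float64(0.0579)), (402, np.float64(0.0244), np.float64(0.0612)), (406, np.float64(0.0247), np.float64(0.0638)), (410, np.float64(0.0265), np.float64(0.0661)), (414, np.float64(0.0262), np.float64(0.0689)), (418, np.float64(0.0257), np.float64(0.0717)), (422, np.float64(0.0255), np.float64(0.0745)), (426, np.floa
[... 2123 characters left out ...]
0.0254), np.float64(0.0456)), (295, np.float64(0.0256), np.float64(0.0494)), (300, np.float64(0.0271), np.float64(0.0526)), (305, np.float64(0.0264), np.float64(0.0569)), (310, np.float64(0.0247), np.float64(0.0617)), (315, np.float64(0.025), np.float64(0.0656)), (320, np.float64(0.0256), np.float64(0.0693)), (325, np.float64(0.0643), np.float64(0.0516))]
green 190 X [0.0524 0.0571 0.0616] Y [0.0761 0.0808 0.0853] Z 0.09056916742276902
454.2421052631579 356.2421052631579 0.05742402609266767 0.08095761068027824
filter 11740 X [-0.0452 -0.0246 -0.0053] Y [-0.0231  0.0001  0.0229] Z 0.14878294460071323
filter c -0.024471518566061033 0.0001187596357465156 0.024364260956645012 0.14878294460071323
```

Both are visible here. The held filter is at (313,257), and the drawer well is centred near (433,235), with the black front plate along row 175 and the green dot at (454,356). Well centre from TCP, in light-source axes: (+1, +81) mm. The filter centre is at (-24, 0), so I shift by about (+24, +81) mm.

Request:
move_arm:
  steps:
    - [-10, 45, 0, 0, 5]
    - [-24, 81, 0, 0, 5]
    - [-24, 81, 40, 0, 5]
    - [-24, 81, 75, 0, 5]
    - [-24, 81, 75, 0, 5]
    - [-24, 81, 75, 0, 5]

```text
time: 6.45
tool_pos: [0.5589, 0.0351, 0.08]
tcp_rot: [0.348, -3.12, -0.0]
wrist_force: [0.1, -0.1, -0.5]
width: 0.133
```

```bash
python3 - <<'E'
from h import *
np.set_printoptions(precision=4,suppress=True)
s,p,Rt=tool(); c=bot.read_camera('wrist'); P=cloud(c); save(c,'w5')
a=np.radians(12.9); ex=np.array([np.cos(a),np.sin(a)]); ey=np.array([-ex[1],ex[0]])
print(p,s['wrist_force'])
D=P[...,:2]-p[:2]; X=D@ex; Y=D@ey; Z=P[...,2]
for v in (150,): print([(u,Z[v,u].round(3),Y[v,u].round(3)) for u in range(200,430,5)])
print([(v,Z[v,312].round(3),X[v,312].round(3)) for v in range(60,330,5)])
E
```

```text
[0.5589 0.0351 0.08  ] [ 0.1223 -0.0756 -0.4517]
[(200, np.float64(-0.0), np.float64(-0.058)), (205, np.float64(0.052), np.float64(-0.043)), (210, np.float64(0.053), np.float64(-0.04)), (215, np.float64(0.052), np.float64(-0.039)), (220, np.float64(0.051), np.float64(-0.037)), (225, np.float64(0.052), np.float64(-0.035)), (230, np.float64(0.052), np.float64(-0.033)), (235, np.float64(0.051), np.float64(-0.031)), (240, np.float64(0.053), np.float64(-0.028)), (245, np.float64(0.051), np.float64(-0.027)), (250, np.float64(0.052), np.float64(-0.025)), (255, np.float64(0.052), np.float64(-0.023)), (260, np.float64(0.052), np.float64(-0.021)), (265, np.float64(0.052), np.float64(-0.019)), (270, np.float64(0.053), np.float64(-0.017)), (275, np.float64(0.051), np.float64(-0.015)), (280, np.float64(0.051), np.float64(-0.013)), (285, np.float64(0.051), np.float64(-0.011)), (290, np.float64(0.051), np.float64(-0.009)), (295, np.float64(0.051), np.float64(-0.007)), (300, np.float64(0.051), np.float64(-0.005)), (305, np.float64(0.052), np.float64(-0.003)), (310, np.float64(0.051), np.float64(-0.0
[... 2802 characters left out ...]
4(-0.028)), (255, np.float64(0.074), np.float64(-0.026)), (260, np.float64(0.076), np.float64(-0.024)), (265, np.float64(0.075), np.float64(-0.022)), (270, np.float64(0.073), np.float64(-0.02)), (275, np.float64(0.075), np.float64(-0.018)), (280, np.float64(0.074), np.float64(-0.016)), (285, np.float64(0.074), np.float64(-0.013)), (290, np.float64(0.074), np.float64(-0.011)), (295, np.float64(0.073), np.float64(-0.009)), (300, np.float64(0.074), np.float64(-0.007)), (305, np.float64(0.076), np.float64(-0.006)), (310, np.float64(0.079), np.float64(-0.006)), (315, np.float64(0.083), np.float64(-0.006)), (320, np.float64(0.222), np.float64(-0.079)), (325, np.float64(0.091), np.float64(-0.006))]
```

View pics/w5.png

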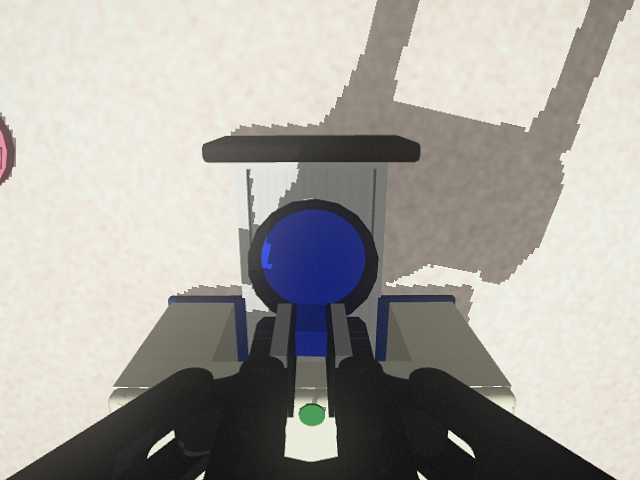

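The filter is centred over the drawer. Its edge and its tab face both put its centre 21–22 mm in front of the TCP, and the well is at 23 mm. Its underside is 41 mm above the well floor, so I lower it.

Request:
move_arm:
  steps:
    - [1, 0, 20, 0, 5]
    - [1, 0, 35, 0, 5]
    - [1, 0, 39, 0, 5]
    - [1, 0, 39, 0, 5]
    - [1, 0, 39, 0, 5]

```text
time: 7.0
tool_pos: [0.5592, 0.0355, 0.042]
tcp_rot: [-0.349, 3.121, -0.0]
wrist_force: [0.4, -0.6, -0.4]
width: 0.127
```

Request:
move_arm:
  steps:
    - [0, 0, 2, 0, 5]
    - [0, 0, 2, 0, 5]
    - [0, 0, 2, 0, 5]

```text
time: 7.3
tool_pos: [0.5587, 0.0357, 0.0395]
tcp_rot: [-0.35, 3.122, -0.0]
wrist_force: [0.3, 0.2, -0.4]
width: 0.125
```

```bash
python3 - <<'E'
from h import *
s,p,Rt=tool(); c=bot.read_camera('wrist'); P=cloud(c); save(c,'w6'); print(p,s['wrist_force'])
print([(v,P[v,312,2].round(3)) for v in range(150,310,8)])
E
```

```text
[0.55871769 0.03570573 0.03954964] [ 0.32106352  0.18130578 -0.41745572]
[(150, np.float64(0.042)), (158, np.float64(0.052)), (166, np.float64(0.051)), (174, np.float64(0.051)), (182, np.float64(0.034)), (190, np.float64(0.026)), (198, np.float64(0.025)), (206, np.float64(0.033)), (214, np.float64(0.034)), (222, np.float64(0.033)), (230, np.float64(0.033)), (238, np.float64(0.033)), (246, np.float64(0.034)), (254, np.float64(0.033)), (262, np.float64(0.034)), (270, np.float64(0.032)), (278, np.float64(0.034)), (286, np.float64(0.033)), (294, np.float64(0.034)), (302, np.float64(0.034))]
```

View pics/w6.png

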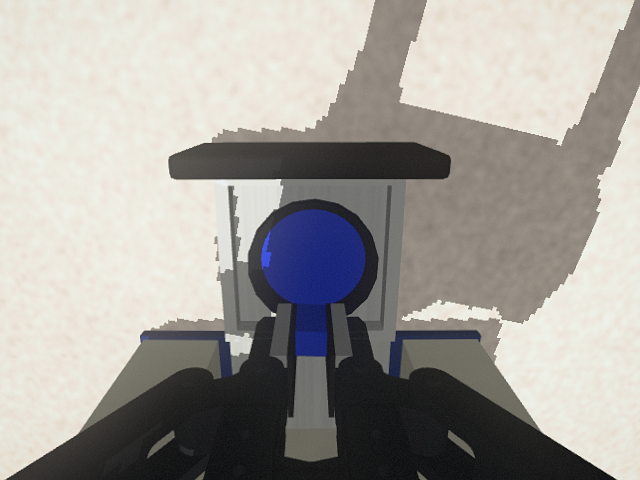

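Request:
move_arm:
  steps:
    - [0, 0, 1, 0, 5]
    - [0, 0, 1, 0, 5]
    - [0, 0, 0, 0, 30]
    - [0, 0, 0, 0, 30]
    - [0, 0, 0, 0, 30]
    - [0, 0, 0, 0, 30]
    - [0, 0, -30, 0, 30]
    - [0, 0, -60, 0, 30]
    - [0, 0, -60, 0, 30]

```text
time: 8.25
tool_pos: [0.5623, 0.0357, 0.1039]
tcp_rot: [-0.349, 3.114, -0.001]
wrist_force: [1.1, -0.6, -0.6]
width: 0.302
```

```bash
python3 - <<'E'
from h import *
s,p,Rt=tool(); c=bot.read_camera('wrist'); P=cloud(c); save(c,'w7'); print(p,s['wrist_force'],s['width'])
print([(v,P[v,312,2].round(3)) for v in range(100,330,8)]); print([(u,P[215,u,2].round(3)) for u in range(240,390,6)])
E
```

```text
[0.56227451 0.03568806 0.1038568 ] [ 1.14792478 -0.62932885 -0.56845566] 0.30229960664320144
[(100, np.float64(-0.001)), (108, np.float64(0.001)), (116, np.float64(-0.001)), (124, np.float64(0.001)), (132, np.float64(0.051)), (140, np.float64(0.051)), (148, np.float64(0.034)), (156, np.float64(0.026)), (164, np.float64(0.026)), (172, np.float64(0.033)), (180, np.float64(0.034)), (188, np.float64(0.033)), (196, np.float64(0.034)), (204, np.float64(0.033)), (212, np.float64(0.033)), (220, np.float64(0.034)), (228, np.float64(0.033)), (236, np.float64(0.033)), (244, np.float64(0.037)), (252, np.float64(0.049)), (260, np.float64(0.054)), (268, np.float64(0.054)), (276, np.float64(0.025)), (284, np.float64(0.026)), (292, np.float64(0.026)), (300, np.float64(0.025)), (308, np.float64(0.026)), (316, np.float64(0.026)), (324, np.float64(0.026))]
[(240, np.float64(-0.001)), (246, np.float64(0.033)), (252, np.float64(0.035)), (258, np.float64(0.026)), (264, np.float64(0.027)), (270, np.float64(0.034)), (276, np.float64(0.033)), (282, np.float64(0.033)), (288, np.float64(0.033)), (294, np.float64(0.033)), (300, np.float64(0.034)), (306, np.float64(0.033)), (312, np.float64(0.033)), (318, np.float64(0.033)), (324, np.float64(0.032)), (330, np.float64(0.033)), (336, np.float64(0.033)), (342, np.float64(0.034)), (348, np.float64(0.032)), (354, np.float64(0.033)), (360, np.float64(0.031)), (366, np.float64(0.029)), (372, np.float64(0.035)), (378, np.float64(-0.001)), (384, np.float64(0.0))]
```

View pics/w7.png

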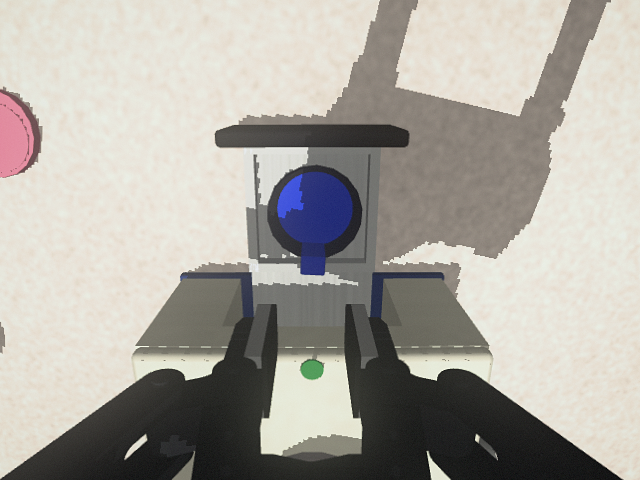

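The filter is let go and lies flat: frame top at 33 mm, i.e. underside at 26, tab top at 54–55. Its ring is at (314,212), inside the well walls. Next I go round in front of the plate with shut fingers.

Request:
move_arm:
  steps:
    - [45, 0, 0, 0, 0]
    - [90, 0, 0, 0, 0]
    - [102, 0, 0, 0, 0]
    - [102, 0, 45, 0, 0]
    - [102, 0, 64, 0, 0]
    - [102, 0, 64, 0, 0]

```text
time: 8.9
tool_pos: [0.4554, 0.0131, 0.0317]
tcp_rot: [0.349, -3.115, -0.002]
wrist_force: [-1.0, 0.1, -0.1]
width: -0.001
```

```bash
python3 - <<'E'
from h import *
s,p,Rt=tool(); c=bot.read_camera('wrist'); P=cloud(c); save(c,'w8'); print(p,s['wrist_force'],s['width'])
c=bot.read_camera('scene'); cv2.imwrite('pics/s8.png',cv2.resize(c['pixels'][180:360,220:460],None,fx=3,fy=3)[:,:,::-1])
E
```

```text
[0.45535532 0.0131277  0.03170707] [-1.04371721  0.13842572 -0.09412188] -0.0014111050982852922
```

View pics/s8.png

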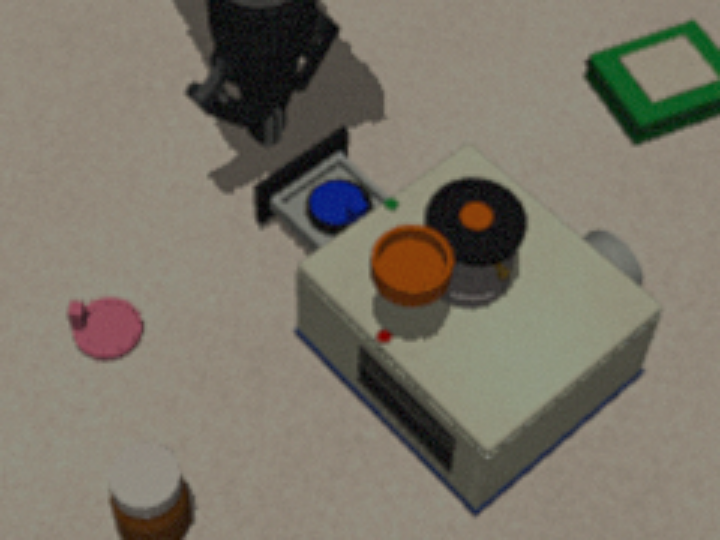

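The fingers stand in front of the plate (crop 270,130), with the filter in the drawer at (338,203). Pushing now.

Request:
move_arm:
  steps:
    - [-18, 0, 0, 0, 0]
    - [-24, 0, 0, 0, 0]
    - [-30, 0, 0, 0, 0]
    - [-36, 0, 0, 0, 0]
    - [-42, 0, 0, 0, 0]
    - [-48, 0, 0, 0, 0]
    - [-54, 0, 0, 0, 0]
    - [-60, 0, 0, 0, 0]
    - [-66, 0, 0, 0, 0]
    - [-72, 0, 0, 0, 0]
    - [-78, 0, 0, 0, 0]
    - [-84, 0, 0, 0, 0]
    - [-90, 0, 0, 0, 0]
    - [-95, 0, 0, 0, 0]
    - [-99, 0, 0, 0, 0]
    - [-102, 0, 0, 0, 0]
    - [-104, 0, 0, 0, 0]
    - [-104, 0, 0, 0, 0]

```text
time: 10.8
tool_pos: [0.561, 0.0361, 0.0353]
tcp_rot: [-0.35, 3.121, -0.0]
wrist_force: [-0.7, -0.2, -0.3]
width: -0.0
```

Request:
move_arm:
  steps:
    - [-2, 0, 0, 0, 0]
    - [-4, 0, 0, 0, 0]
    - [-6, 0, 0, 0, 0]
    - [-7, 0, 0, 0, 0]

```text
time: 11.2
tool_pos: [0.5664, 0.0373, 0.0352]
tcp_rot: [0.35, -3.12, 0.0]
wrist_force: [-5.9, -0.8, 5.5]
width: 0.003
```

```bash
python3 - <<'E'
from h import *
s,p,Rt=tool(); print(p,s['wrist_force'])
c=bot.read_camera('top'); cv2.imwrite('pics/t9.png',cv2.resize(c['pixels'][150:310,215:385],None,fx=3.6,fy=3.6)[:,:,::-1])
c=bot.read_camera('scene'); cv2.imwrite('pics/s9.png',cv2.resize(c['pixels'][180:360,220:460],None,fx=3,fy=3)[:,:,::-1])
E
```

```text
[0.56644883 0.0373287  0.03519086] [-5.9323154  -0.80556385  5.54349762]
```

View pics/s9.png

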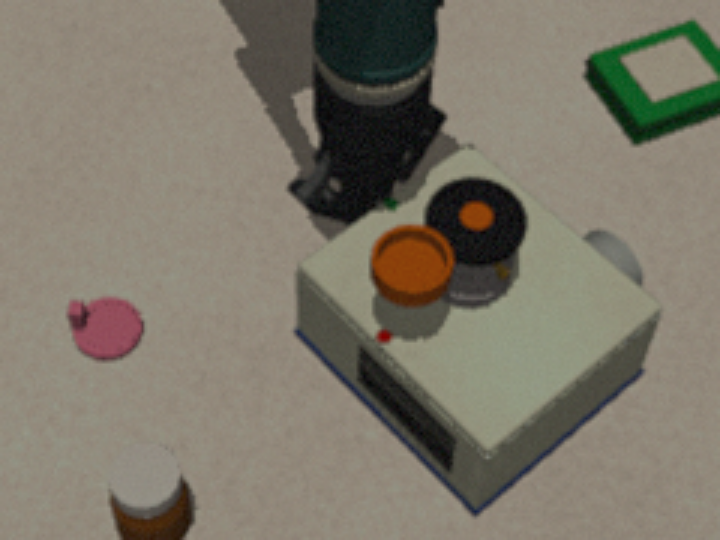

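Request:
move_arm:
  steps:
    - [-2, 0, 0, 0, 0]
    - [-2, 0, 0, 0, 0]
    - [-2, 0, 0, 0, 0]

```text
time: 11.6
tool_pos: [0.5665, 0.0374, 0.0351]
tcp_rot: [0.35, -3.116, 0.001]
wrist_force: [-9.5, -3.0, 8.7]
width: -0.001
```

Request:
move_arm:
  steps:
    - [15, 0, 0, 0, 0]
    - [35, 0, 0, 0, 0]
    - [60, 0, -40, 0, 0]
    - [60, 0, -80, 0, 0]
    - [60, 0, -80, 0, 0]

```text
time: 12.1
tool_pos: [0.5159, 0.0248, 0.1216]
tcp_rot: [-0.348, 3.109, -0.002]
wrist_force: [1.5, -0.2, 0.6]
width: 0.005
```

```bash
python3 - <<'E'
from h import *
np.set_printoptions(precision=4,suppress=True)
s,p,Rt=tool(); c=bot.read_camera('wrist'); P=cloud(c); save(c,'w10'); print(p,s['wrist_force'])
a=np.radians(12.9); ex=np.array([np.cos(a),np.sin(a)])
X=(P[...,:2]-p[:2])@ex
for u in (312,440): print([(v,P[v,u,2].round(3),X[v,u].round(4)) for v in range(130,320,6)])
E
```

```text
[0.5159 0.0248 0.1216] [ 1.4529 -0.1841  0.5501]
[(130, np.float64(0.0), np.float64(-0.0627)), (136, np.float64(0.0), np.float64(-0.0592)), (142, np.float64(-0.0), np.float64(-0.0555)), (148, np.float64(0.0), np.float64(-0.052)), (154, np.float64(-0.0), np.float64(-0.0483)), (160, np.float64(-0.001), np.float64(-0.0445)), (166, np.float64(-0.001), np.float64(-0.0408)), (172, np.float64(0.0), np.float64(-0.0372)), (178, np.float64(0.001), np.float64(-0.0336)), (184, np.float64(-0.001), np.float64(-0.0296)), (190, np.float64(-0.0), np.float64(-0.0258)), (196, np.float64(-0.001), np.float64(-0.0218)), (202, np.float64(0.0), np.float64(-0.0181)), (208, np.float64(-0.0), np.float64(-0.014)), (214, np.float64(0.0), np.float64(-0.0103)), (220, np.float64(-0.0), np.float64(-0.0061)), (226, np.float64(-0.001), np.float64(-0.002)), (232, np.float64(0.0), np.float64(0.0019)), (238, np.float64(-0.001), np.float64(0.0065)), (244, np.float64(-0.001), np.float64(0.0104)), (250, np.float64(-0.0), np.float64(0.0146)), (256, np.float64(-0.0), np.float64(0.0187)), (262, np.float64(-0.0), np.float64(0.0
[... 1206 characters left out ...]
0.002)), (232, np.float64(0.0), np.float64(0.002)), (238, np.float64(-0.002), np.float64(0.0068)), (244, np.float64(0.001), np.float64(0.01)), (250, np.float64(-0.001), np.float64(0.0148)), (256, np.float64(-0.001), np.float64(0.0191)), (262, np.float64(-0.001), np.float64(0.0234)), (268, np.float64(-0.0), np.float64(0.0275)), (274, np.float64(-0.001), np.float64(0.0324)), (280, np.float64(-0.001), np.float64(0.0369)), (286, np.float64(-0.0), np.float64(0.0409)), (292, np.float64(-0.0), np.float64(0.0453)), (298, np.float64(-0.001), np.float64(0.0502)), (304, np.float64(-0.001), np.float64(0.0551)), (310, np.float64(-0.001), np.float64(0.0597)), (316, np.float64(-0.001), np.float64(0.0642))]
```

View pics/w10.png

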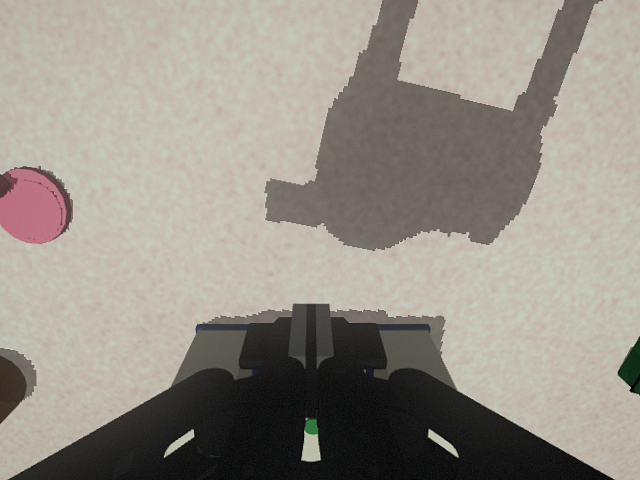

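```bash
python3 -c "
from h import *
go([.675,.006,.25],192.9)"
```

```text
pos [0.5147 0.0248 0.1194] xang -167.23 tilt z [ 1.e-02  1.e-04 -1.e+00] F [ 0.1  0.4 -0.2] w 0.001 t 12.15
shift [-153.5  -54.1 -129. ] turn -0.12635888392401284
```

Request:
move_arm:
  steps:
    - [0, 0, -50, 0, 0]
    - [-20, -10, -100, 0, 0]
    - [-60, -30, -130, 0, 0]
    - [-110, -54, -130, 0, 0]
    - [-153, -54, -130, 0, 0]
    - [-153, -54, -130, 0, 0]
    - [-153, -54, -130, 0, 0]

```text
time: 12.85
tool_pos: [0.6725, 0.0062, 0.2424]
tcp_rot: [0.35, -3.119, -0.001]
wrist_force: [0.0, 0.9, -0.4]
width: 0.0
```

```bash
cat > cup.py <<'E'
from h import *
import sys
np.set_printoptions(precision=4,suppress=True)
s,p,Rt=tool(); c=bot.read_camera('wrist'); P=cloud(c); save(c,sys.argv[1]); print(p,s['wrist_force'],Rt[:,2])
hsv=cv2.cvtColor(c['pixels'],cv2.COLOR_RGB2HSV)
m=((hsv[...,0]<16)&(hsv[...,1]>150)&(hsv[...,2]>40)).astype(np.uint8); m=cv2.morphologyEx(m,cv2.MORPH_OPEN,np.ones((3,3)))
n,l,st,cc=cv2.connectedComponentsWithStats(m)
for i in range(1,n):
    if st[i,4]<200: continue
    w=l==i; z=P[w][:,2]; print(st[i],cc[i],np.percentile(z,[2,10,50,90,98]))
    for nm,lo,hi,zz in [('rim',.157,.168,.162),('floor',.145,.153,.150)]:
        k=w&(P[...,2]>lo)&(P[...,2]<hi)
        if k.sum()<50: continue
        h=cv2.convexHull(np.argwhere(k)[:,::-1].astype(np.int32))[:,0]
        g=np.array([onz(c,x,y,np.median(P[k][:,2]))[:2] for x,y in h]).astype(np.float32); (e,r)=cv2.minEnclosingCircle(g)
        print(nm,k.sum(),'centre',e,'r',r,'z',np.median(P[k][:,2]),'in tool',(Rt.T@(np.array([*e,zz])-p)*1000).round(1))
E
python3 cup.py w11
```

```text
[0.6725 0.0062 0.2424] [ 0.035   0.9395 -0.4312] [-0.0034  0.0002 -1.    ]
[ 266  219   86   79 3656] [314.7098 258.1819] [0.1485 0.1491 0.1501 0.1618 0.1626]
rim 1041 centre (0.6753990650177002, 0.005040018819272518) r 0.024822009727358818 z 0.1615880590920669 in tool [-2.8 -1.8 80.4]
floor 2597 centre (0.6771348118782043, 0.0057115391828119755) r 0.020344484597444534 z 0.1497131575337151 in tool [-4.7 -1.6 92.4]
[387 237  34  33 878] [403.4077 253.0866] [0.1535 0.1539 0.1547 0.1555 0.1559]
```

View pics/w11.png

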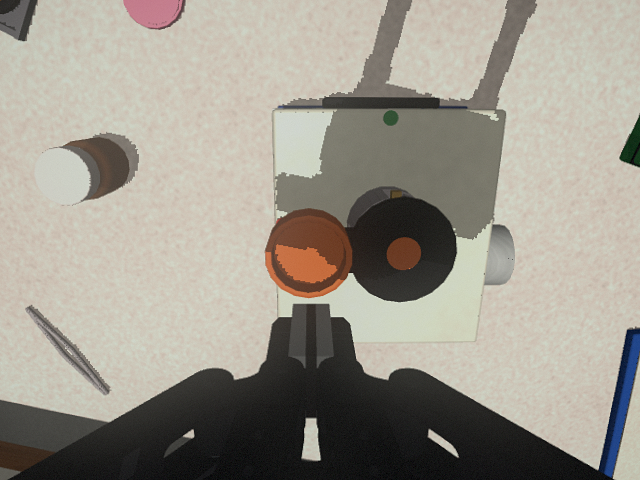

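```bash
python3 - <<'E'
from h import *
s,p,Rt=tool(); c=bot.read_camera('wrist'); P=cloud(c)
print('hub in tool',(Rt.T@(onz(c,403.4,253.1,.1547)-p)*1000).round(1), 'cupfloor', (Rt.T@(np.median(P[235:270,295:325].reshape(-1,3),0)-p)*1000).round(1))
for u in (345,380,420): print(u,[(v,(Rt.T@(P[v,u]-p)*1000)[0].round(1),P[v,u,2].round(3)) for v in range(94,118,2)])
import numpy as np
for t in range(0,100,6):
    r=np.radians(t); print(t,(55*np.sin(r)).round(1),(55*(1-np.cos(r))).round(1))
E
```

```text
hub in tool [-3.1 53.  88.4] cupfloor [-4.2 -1.5 93.4]
345 [(94, np.float64(87.5), np.float64(-0.001)), (96, np.float64(85.9), np.float64(-0.001)), (98, np.float64(84.2), np.float64(-0.001)), (100, np.float64(82.1), np.float64(0.052)), (102, np.float64(80.7), np.float64(0.052)), (104, np.float64(79.3), np.float64(0.051)), (106, np.float64(77.8), np.float64(0.05)), (108, np.float64(76.3), np.float64(0.05)), (110, np.float64(75.4), np.float64(0.087)), (112, np.float64(74.1), np.float64(0.089)), (114, np.float64(72.8), np.float64(0.089)), (116, np.float64(71.5), np.float64(0.089))]
380 [(94, np.float64(87.6), np.float64(-0.001)), (96, np.float64(86.0), np.float64(0.001)), (98, np.float64(84.3), np.float64(-0.0)), (100, np.float64(82.2), np.float64(0.052)), (102, np.float64(80.8), np.float64(0.051)), (104, np.float64(79.4), np.float64(0.052)), (106, np.float64(77.9), np.float64(0.052)), (108, np.float64(76.5), np.float64(0.053)), (110, np.float64(75.5), np.float64(0.086)), (112, np.float64(74.2), np.float64(0.089)), (114, np.float64(72.9), np.float64(0.09)), (116, np.float64(71.7), np.float64(0.091))]
420 [(94, np.float64(87.9), np.float64(-0.001)), (96, np.float64(86.2), np.float64(-0.0)), (98, np.float64(84.5), np.float64(-0.0)), (100, np.float64(82.4), np.float64(0.051)), (102, np.float64(81.0), np.float64(0.052)), (104, np.float64(79.5), np.float64(0.053)), (106, np.float64(78.1), np.float64(0.053)), (108, np.float64(76.6), np.float64(0.052)), (110, np.float64(75.6), np.float64(0.087)), (112, np.float64(74.4), np.float64(0.089)), (114, np.float64(73.1), np.float64(0.09)), (116, np.float64(71.8), np.float64(0.09))]
0 0.0 0.0
6 5.7 0.3
12 11.4 1.2
18 17.0 2.7
24 22.4 4.8
30 27.5 7.4
36 32.3 10.5
42 36.8 14.1
48 40.9 18.2
54 44.5 22.7
60 47.6 27.5
66 50.2 32.6
72 52.3 38.0
78 53.8 43.6
84 54.7 49.3
90 55.0 55.0
96 54.7 60.7
```

The plate's outer face is 6–7 mm beyond the box front, so the drawer is home (no gap). The cup is at (309,254) and the hub at (403,253), 54.7 mm apart, as described. Next I go down into the cup.

Request:
move_arm:
  steps:
    - [-3.5, -1.5, 40, 0, 0]
    - [-3.5, -1.5, 75, 0, 0]
    - [-3.5, -1.5, 86, 0, 0]
    - [-3.5, -1.5, 86, 0, 0]
    - [-3.5, -1.5, 86, 0, 0]
  newtons: 40

```text
time: 13.45
tool_pos: [0.676, 0.0053, 0.1611]
tcp_rot: [-0.35, 3.12, -0.0]
wrist_force: [0.0, 0.5, 0.1]
width: -0.003
```

```bash
python3 cup.py w12; python3 - <<'E'
from h import *
c=bot.read_camera('scene'); cv2.imwrite('pics/s12.png',cv2.resize(c['pixels'][180:360,220:460],None,fx=3,fy=3)[:,:,::-1])
E
```

```text
[0.676  0.0053 0.1611] [0.002  0.4523 0.0628] [ 0.0021 -0.0001 -1.    ]
[ 282  259   95  100 4522] [337.4675 297.5219] [0.1486 0.1492 0.1504 0.1619 0.1625]
rim 1619 centre (0.6700856685638428, 0.010904551483690739) r 0.022462613880634308 z 0.1614700479191043 in tool [ 4.5  6.7 -0.9]
floor 2701 centre (0.6731603741645813, 0.013792670331895351) r 0.021686969324946404 z 0.14978872145719507 in tool [ 0.9  8.9 11.1]
[ 425  291   52   47 1869] [450.489  314.1643] [0.1533 0.1539 0.1547 0.1555 0.156 ]
```

View pics/w12.png

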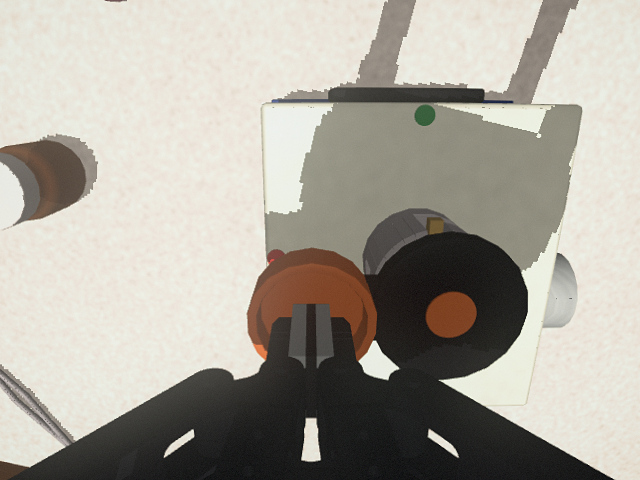

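View pics/s12.png

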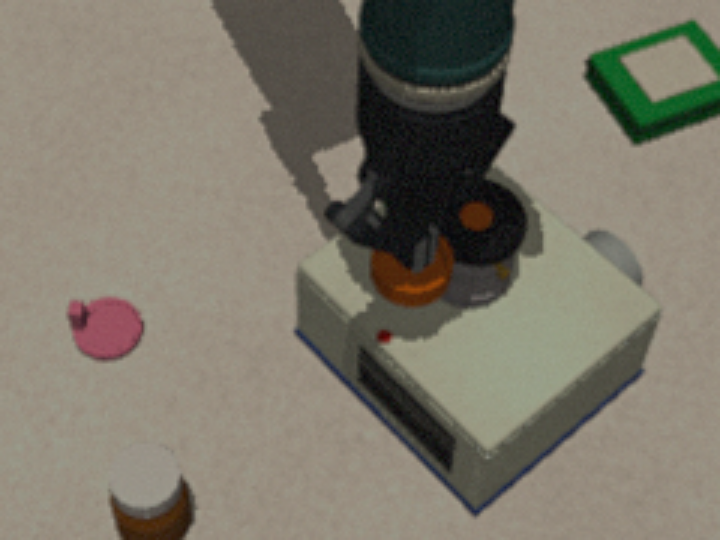

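Request:
move_arm:
  steps:
    - [0, 0, 8, 0, 0]
    - [0, 0, 12, 0, 0]
    - [0, 0, 16, 0, 0]
    - [0, 0, 16, 0, 0]
    - [0, 0, 16, 0, 0]

```text
time: 14.05
tool_pos: [0.6767, 0.005, 0.1446]
tcp_rot: [-0.35, 3.12, -0.001]
wrist_force: [-0.1, -1.0, 5.3]
width: -0.002
```

Request:
move_arm:
  steps:
    - [0, 0, 3, 0, 0]
    - [0, 0, 6, 0, 0]
    - [0, 0, 8, 0, 0]
    - [0, 0, 8, 0, 0]
    - [0, 0, 8, 0, 0]

```text
time: 14.55
tool_pos: [0.6771, 0.0048, 0.1378]
tcp_rot: [-0.349, 3.119, -0.002]
wrist_force: [-1.9, -1.3, 9.5]
width: 0.001
```

Request:
move_arm:
  steps:
    - [0, 0, 2, 0, 0]
    - [5.7, 0.3, 2, 0, 0]
    - [11.4, 1.2, 2, 0, 0]
    - [17, 2.7, 2, 0, 0]
    - [22.4, 4.8, 2, 0, 0]
    - [27.5, 7.4, 2, 0, 0]
    - [32.3, 10.5, 2, 0, 0]
    - [36.8, 14.1, 2, 0, 0]
    - [40.9, 18.2, 2, 0, 0]
    - [44.5, 22.7, 2, 0, 0]
    - [47.6, 27.5, 2, 0, 0]
    - [50.2, 32.6, 2, 0, 0]
    - [52.3, 38, 2, 0, 0]
    - [53.8, 43.6, 2, 0, 0]
    - [54.7, 49.3, 2, 0, 0]
    - [55, 55, 2, 0, 0]
    - [55, 55, 2, 0, 0]

```text
time: 16.25
tool_pos: [0.6127, 0.0471, 0.1372]
tcp_rot: [-0.349, 3.115, -0.001]
wrist_force: [-1.4, -1.1, 13.6]
width: -0.001
```

```bash
python3 cup.py w13; python3 - <<'E'
from h import *
c=bot.read_camera('scene'); cv2.imwrite('pics/s13.png',cv2.resize(c['pixels'][180:360,220:460],None,fx=3,fy=3)[:,:,::-1])
E
```

```text
[0.6127 0.0471 0.1372] [-1.3857 -1.0821 13.6089] [ 0.0068  0.     -1.    ]
[ 257  254  116  109 5127] [314.6832 297.6304] [0.1366 0.1372 0.1384 0.1499 0.1506]
floor 1886 centre (0.6038529872894287, 0.04735662043094635) r 0.02277408167719841 z 0.14949766775632997 in tool [  8.4   2.2 -12.8]
[301 423  20  39 631] [310.7845 443.3962] [0.1417 0.1421 0.1427 0.1441 0.2114]
```

View pics/w13.png

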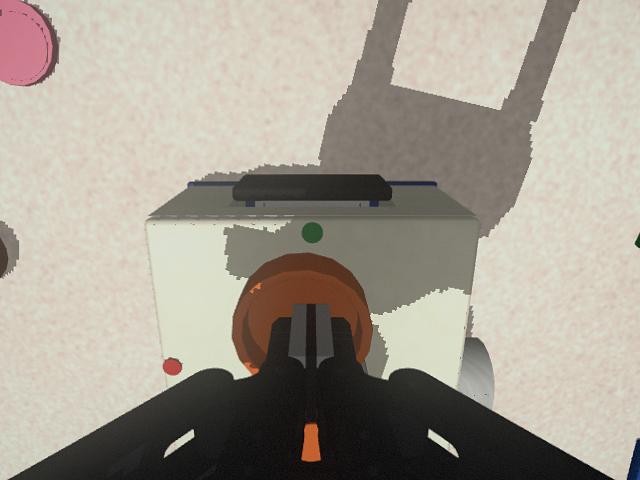

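View pics/s13.png

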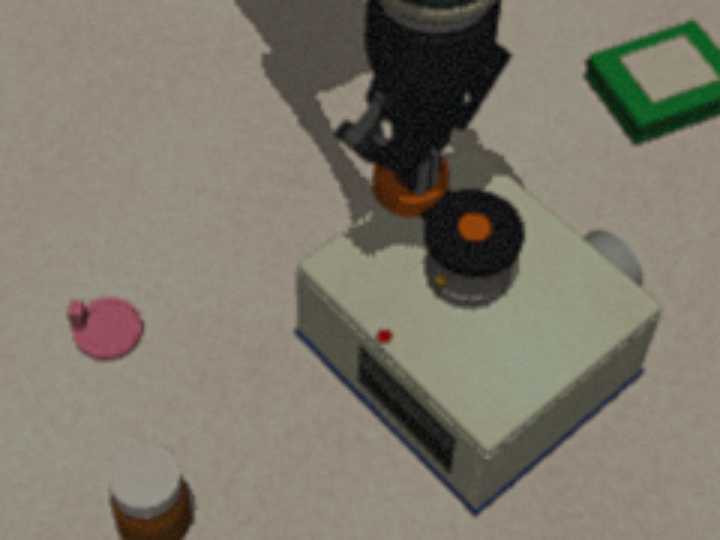

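The lever has swung to the front. The cup centre is near column 302, while the fingers and green dot are at 312, so about 3° remain. I keep it pressed and push on to the stop.

Request:
move_arm:
  steps:
    - [0, 4, 0, 0, 0]
    - [0, 8, 0, 0, 0]
    - [0, 10, 0, 0, 0]
    - [0, 10, 0, 0, 0]
    - [0, 10, 0, 0, 0]

```text
time: 16.85
tool_pos: [0.6114, 0.0536, 0.1372]
tcp_rot: [-0.35, 3.114, -0.009]
wrist_force: [1.6, -8.7, 12.2]
width: 0.0
```

```bash
python3 cup.py w14
```

```text
[0.6114 0.0536 0.1372] [ 1.6138 -8.7211 12.2181] [ 0.0085 -0.0049 -1.    ]
[ 249  253  115  106 5243] [302.4639 297.1663] [0.1364 0.1371 0.1382 0.1499 0.1505]
floor 1695 centre (0.6015371084213257, 0.051153406500816345) r 0.02239956147968769 z 0.14949123195216743 in tool [ 10.1  -0.3 -12.9]
[301 424  19  37 495] [309.7212 442.7818] [0.1414 0.142  0.1427 0.1435 0.1862]
```

View pics/w14.png

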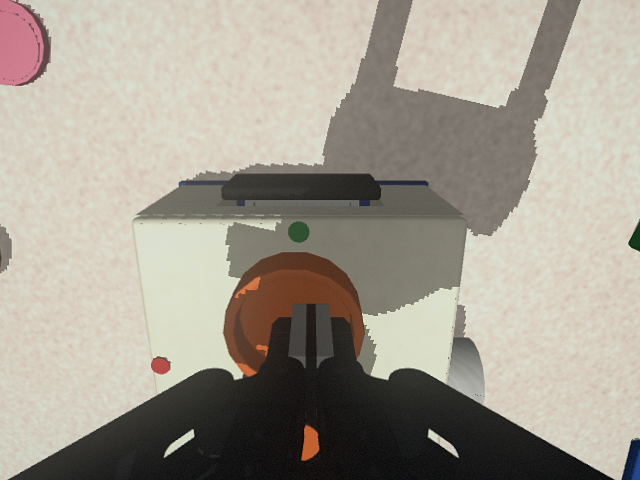

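The sideways force is up to 8.7 N and the cup lies in line with the green dot, so it is at the stop. I let it rise straight up while still leaning on the stop.

Request:
move_arm:
  steps:
    - [0, 0, -3, 0, 0]
    - [0, 0, -6, 0, 0]
    - [0, 0, -9, 0, 0]
    - [0, -3, -12, 0, 0]
    - [0, -5, -20, 0, 0]
    - [0, -6, -50, 0, 0]
    - [0, -6, -80, 0, 0]
    - [-30, -6, -110, 0, 0]
    - [-60, -6, -110, 0, 0]
    - [-60, -6, -110, 0, 0]

```text
time: 17.9
tool_pos: [0.6705, 0.0651, 0.2445]
tcp_rot: [-0.35, 3.118, 0.001]
wrist_force: [0.7, 0.3, -0.4]
width: -0.0
```

```bash
python3 cup.py w15
```

```text
[0.6705 0.0651 0.2445] [ 0.6906  0.2642 -0.3766] [ 0.0035  0.0011 -1.    ]
[ 257   87   93   94 6246] [304.7528 133.3618] [0.1436 0.1441 0.1453 0.157  0.1578]
rim 652 centre (0.6097913384437561, 0.04626245051622391) r 0.0244409441947937 z 0.1573778361815641 in tool [63.7 -4.9 82.2]
floor 1884 centre (0.6119104623794556, 0.048475418239831924) r 0.023591147735714912 z 0.14543600169168314 in tool [61.2 -3.2 94.3]
[296 215  25  25 459] [308.1481 226.4532] [0.1486 0.1489 0.1498 0.1506 0.1512]
floor 455 centre (0.661238431930542, 0.06004562973976135) r 0.009131642058491707 z 0.14983119301499467 in tool [10.5 -2.9 94.4]
```

View pics/w15.png

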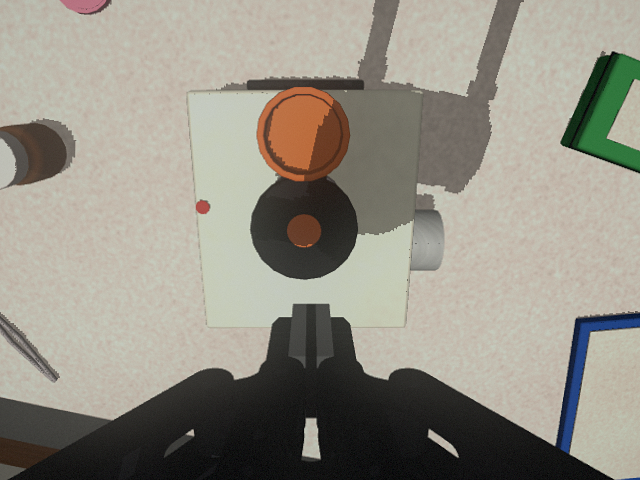

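The floor is now at 145.4 mm and the hub 4.9 mm below its start, so the catch is seated. The lever points straight at the front: cup (303,133), hub (304,231). Last check is an overall view.

Request:
move_arm:
  steps:
    - [0, 40, -40, 0, 0]
    - [0, 90, -60, 0, 0]
    - [0, 140, -60, 0, 0]
    - [0, 180, -60, 0, 0]
    - [0, 180, -60, 0, 0]

```text
time: 18.45
tool_pos: [0.6243, 0.2452, 0.3025]
tcp_rot: [0.359, -3.118, -0.004]
wrist_force: [0.7, -0.6, -0.3]
width: -0.002
```

```bash
python3 - <<'E'
from h import *
np.set_printoptions(precision=4,suppress=True)
c=bot.read_camera('top'); P=cloud(c); save(c,'t16')
a=np.radians(12.9); O=np.array([.6614,.0596]); ex=np.array([np.cos(a),np.sin(a)]); ey=np.array([-ex[1],ex[0]])
X=(P[...,:2]-O)@ex; Y=(P[...,:2]-O)@ey; Z=P[...,2]
k=(abs(Z-.052)<.004)&(X<-.07)&(X>-.2)&(abs(Y)<.05); print('plate',k.sum(),np.percentile(X[k],[2,50,98]))
k=(Z>.14)&(Z<.162)&(X<-.03)&(X>-.09)&(abs(Y)<.04); print('cup',k.sum(),X[k].mean(),Y[k].mean(),np.median(Z[k]))
s=bot.read_camera('scene'); save(s,'s16')
E
```

```text
plate 148 [-0.0872 -0.0833 -0.0791]
cup 509 -0.054189653631603774 -2.359575918054295e-05 0.14651974691746272
```

View pics/s16.png

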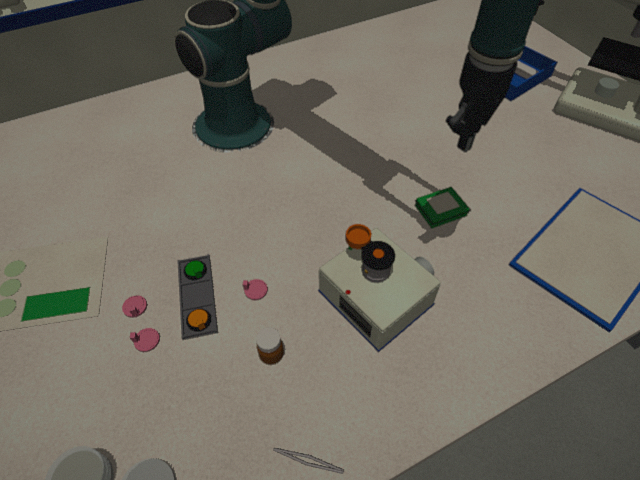

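View pics/t16.png

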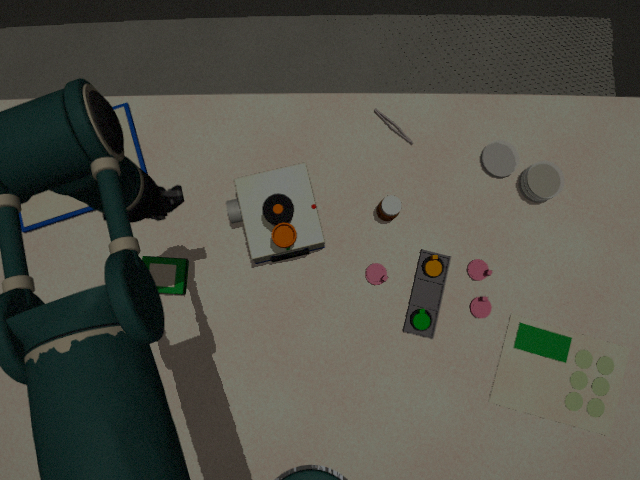

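The drawer plate is shut at X = -79 to -87 mm and the cup sits at local (-54, 0). The middle tray cell is empty, and the other filters, jar, slide box and pinks are where they were. The arm is clear, so I hand in.

```bash
python3 -c "
from workcell import bot
print(bot.finish_job())"
```

```text
the job is handed in; nothing more can be done
None
```

I laid the blue filter flat in the drawer well, let go of it, and pushed the drawer home. I then pressed the catch cup, swung the lever a quarter turn to its stop and let it spring up into its seat. The job was handed in at about 18.5 s of the 58 s allowed; no verdict was reported.

What the last checks showed:
- **Filter:** after release its frame top was at 33 mm and its tab top at 54–55 mm, so it lay flat on the 26 mm floor. It was not visible once the drawer was shut.
- **Drawer:** the front plate lies directly against the box front, with its outer face about 7 mm out. When I pushed further, the force rose to about 10 N and the fingers stayed put.
- **Catch:** the lever points to the front, with the cup at (-54, 0) mm in the light source's axes. The cup floor is at about 145 mm, roughly 5 mm below its start, which matches the seated position.
- **Everything else:** the other filters, stain jar, slide box and pink look-alikes were where they started in both camera views, and the arm was clear.

**Disagreements between readings:**
- The two fixed cameras differed by about 5 mm on the box position, so I worked from the wrist camera up close.
- While I pushed the drawer against its stop there was also an unexplained upward force of about 9 N. It went away when I backed off.

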